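# Slide a box section down the lane of a tacked frame

## Task

Push the capped piece of steel box section along the bench and down the lane between the two square-bar rails of the tacked frame, until its open end sits fully home and square against the upright end plate, centred by eye with a clear gap on both sides for the weld. The rails hang on tack welds only, so neither the section nor the robot may touch either of them on the way. Only push the section, flat on the bench, never lift it, and leave the other things lying where they are.

Things in the scene. Friction and masses are not known exactly. Their poses are not given: they have to be found in the camera images.
- section: the loose piece of plain steel box section, about 0.7 kg, 110 mm long (its x), 90 wide (y), 50 high, flat on the bench. 3 mm walls; flush cap plate closes its -x end, the +x end is open. Origin: centre of its underside. Starts just outside the lane's mouth, open end roughly towards it, up to 22 mm off the centre line and 0.25 rad askew. It slides with dry friction and stops when the push stops
- frame: the fixed steel frame, a U from above: two rails along its x, closed by an upright end plate (angle iron, 60 mm high, 210 wide, clamped by straps behind it). Origin: on the bench, on the lane's centre line, level with the rails' free ends (the mouth). +x points down the lane, y across. Inner rail faces at y = +-54 mm, face of the end plate at x = 150 mm: the section is home with its origin at x = 95, y = 0
- rail_left: the rail at the frame's +y side: plain steel square bar, 20 x 20 mm, 150 mm long along x, on the bench, tacked to the end plate. Origin: centre of its underside, at x = 75, y = +64 mm in the frame. Its top is 20 mm above the bench, so fingers pushing the section (50 mm high) can pass above it
- rail_right: the same at the -y side of the frame: origin at x = 75, y = -64 mm in the frame
- collar: bystander: a machined aluminium ring, 80 mm across, 42 mm high, standing on the bench beside the frame on its +y side. Origin: centre of its underside
- copper_bar: bystander: a flat copper backing bar 150 x 30 x 12 mm lying on the bench beside the frame on its -y side. Origin: centre of its underside; its length is along its x
- screwdriver: bystander: a screwdriver lying on the bench across the lane's line, behind the section (about 0.3 m before the lane's mouth), about 0.2 m long along its x, handle to -x
- hammer: bystander: a hammer lying on the bench beyond the end plate, about 0.3 m long along its x, handle to -x
Not all that is in view belongs to the job. Leave any black or green look-alike of the section alone.

How it is judged:
By the outcome, as a careful person would: the job done as asked, in the order asked, and still so for the second after the job is handed in, with the robot touching nothing.
It also fails if it takes over 72 s, if anything falls off the work surface, if the arm or the gripper's body presses on something with over 40 N, if the wrist force passes 120 N, or if a joint passes its speed limit or range.

## Robot

A 6-joint arm with a two-finger parallel gripper is mounted at the origin on the work surface. World frame = base frame: x ahead of the robot, y to its left, z up, the work surface at z = 0. Lengths are in m, angles in rad, forces in N, time in s.
With the tool pointing down it reaches from about 0.275 to 0.85 m from the base axis. Payload 5.2 kg.
Tool frame: the origin (TCP) lies midway between the tips of the shut fingers; the grasp point (between the pads) lies 19 mm behind it; x points along the fingers, y is the direction in which the jaws open and shut, and the axes are right-handed (so a half turn about x gives the same grasp; the last joint's range is limited). The gripper opens to 85 mm and grips with 20 to 120 N. Pads are 22 mm wide; open, the fingers measure 114 mm over their backs; the gripper's body (76 mm by 85 mm) begins 54 mm behind the grasp point. The pads swing forward as they close: fully open they stand 13 mm farther back than shut.
Start: joints at [1.055, 0.259, 1.535, -0, 1.348, -0.203], TCP at [0.169, 0.523, 0.231] pointing down, gripper open.
Joint ranges: [-3.14, 3.14], [-0.91, 2.08], [0.19, 2.58], [-1.22, 4.36], [0.22, 2.71], [-3.12, 3.12]. Speed limits (rad/s): [2.57, 2.57, 3.14, 3.14, 3.14, 3.14].

## Interface

Orientations are given as a unit quaternion [x, y, z, w].
In Python, from bench import manip gives the robot as it stands. The module is installed in compiled form; this text tells all that it offers.
- The arm moves only by the tool send_rows, never from a script. Its argument "steps" is a list that holds one entry, the list of rows, each a list of 5 numbers: the finger opening in cm, from 0 to 8.54, then the shift along the tool's x, y, z in cm, then the turn about the tool's x in degrees. A call has exactly 10 rows; each row is the pose to reach, as a shift and turn from the pose commanded when the call began, along the tool's axes at that moment; what a row does not reach only later rows make up. A row lasts 1/10 s, in which the tool goes at most 50 mm and 8.59 degrees, less where a joint would pass 70% of its speed; a pose out of reach is approached as far as the arm can. A call with a gripper value outside its range is refused whole. The fingers move at their own pace and stop on an object; the grip force is fixed at half the most. Time passes only in rows, so rows that repeat a pose let the fingers close, or fill a call up. It gives the time, the measured TCP pose, the force and the opening at its end, in the units of the state.
- manip.read_state(): the state, without advancing time (a new reading comes with each control period).
- manip.capture(name): name is "scene" or "top"; returns the picture (384x512x3 uint8, red, green, blue); there is no depth.
- manip.get_calibration(name): a dict with "K" (3x3 intrinsics, pixels), "extrinsics" (4x4, takes a point from camera to world coordinates). Camera axes: x right, y down, z forward; pixel columns grow to the right and rows downward; lengths in m; the calibration is good to about 2 mm. A picture is of the moment at which its call begins. get_calibration takes no time and is no camera call.
- manip.job_done(): hands the job in, once; it reports no verdict.
The state is a dict: "time": time; "joint_pos": joint angles; "qvel": joint speeds; "joint_efforts": joint torques, N m; "tcp_pos": TCP position; "tcp_rot": TCP orientation; "wrist_force": force on the tool from outside, world axes, zero at the start; "ft_torque": the same for the moment, N m; "gripper_width": finger opening in m.
Only numpy, scipy, OpenCV 4.12 (cv2) and the standard library are available. Lean on these libraries where they do the work, as an engineer would, in place of code of your own. Each camera call takes 0.05 s, during which the arm holds its last target. There are 200 camera calls.

## Working session

There is one attempt and no reset: what is moved stays moved. The work goes in short steps, Python scripts to look and compute and a tool call to move; the robot and the scene stay as the last step left them, time stands still between calls to the robot, and variables do not carry over. Pictures are saved under pics/ and viewed, about 8 in all and at most 12, crops included, and the job is handed in when it is done.

Besides the shell and the picture viewer there is one more tool, called by a JSON object that holds its "api" and its "payload", one argument or row to a line. send_rows: Moves the arm, as the interface text tells. Its arguments: {"type":"object","properties":{"steps":{"type":"array","items":{"type":"array","items":{"type":"array","items":{"type":"number"}}}}},"required":["steps"]}

```bash
mkdir -p pics
cat > h.py <<'E'
import numpy as np, cv2
from bench import manip
def snap(name,fn):
    im=manip.capture(name); cv2.imwrite('pics/'+fn,im[:,:,::-1]); return im
def ray(name,uv,z):
    c=manip.get_calibration(name);K=np.array(c['K']);T=np.array(c['extrinsics'])
    uv=np.atleast_2d(uv).astype(float)
    d=(np.linalg.inv(K)@np.c_[uv,np.ones(len(uv))].T).T@T[:3,:3].T
    o=T[:3,3]; return o+d*((z-o[2])/d[:,2])[:,None]
def proj(name,P):
    c=manip.get_calibration(name);K=np.array(c['K']);T=np.linalg.inv(np.array(c['extrinsics']))
    p=(np.atleast_2d(P)@T[:3,:3].T+T[:3,3])@K.T; return p[:,:2]/p[:,2:]
E
python3 - <<'E'
from h import *
np.set_printoptions(precision=3,suppress=True)
a=snap('top','top1.png');b=snap('scene','scene1.png')
for n in('top','scene'):
    c=manip.get_calibration(n);print(n,c)
cv2.imwrite('pics/top1x.png',cv2.resize(a[:,:,::-1],(800,600),interpolation=cv2.INTER_CUBIC))
print(manip.read_state())
E
```

```text
top {'K': array([[360.169,   0.   , 250.453],
       [  0.   , 360.169, 184.232],
       [  0.   ,   0.   ,   1.   ]]), 'extrinsics': array([[-0.072, -0.974,  0.216,  0.382],
       [-0.997,  0.071, -0.014,  0.04 ],
       [-0.002, -0.217, -0.976,  0.938],
       [ 0.   ,  0.   ,  0.   ,  1.   ]])}
scene {'K': array([[431.422,   0.   , 256.796],
       [  0.   , 431.422, 186.492],
       [  0.   ,   0.   ,   1.   ]]), 'extrinsics': array([[-0.084,  0.673, -0.735,  1.492],
       [ 0.996,  0.061, -0.057,  0.117],
       [ 0.006, -0.737, -0.676,  0.917],
       [ 0.   ,  0.   ,  0.   ,  1.   ]])}
{'time': 0.1, 'joint_pos': array([ 1.055,  0.259,  1.536,  0.   ,  1.348, -0.203]), 'qvel': array([-0.   , -0.003, -0.002,  0.002,  0.001,  0.001]), 'joint_efforts': array([  0.002, -44.697, -29.125,  -0.   ,   0.006,  -0.   ]), 'tcp_pos': array([0.169, 0.523, 0.231]), 'tcp_rot': array([ 0.11 ,  0.699, -0.111,  0.698]), 'wrist_force': array([-0.533,  0.365,  0.525]), 'ft_torque': array([-0.036, -0.035, -0.019]), 'gripper_width': 0.08545845205208005}
```

View pics/top1x.png

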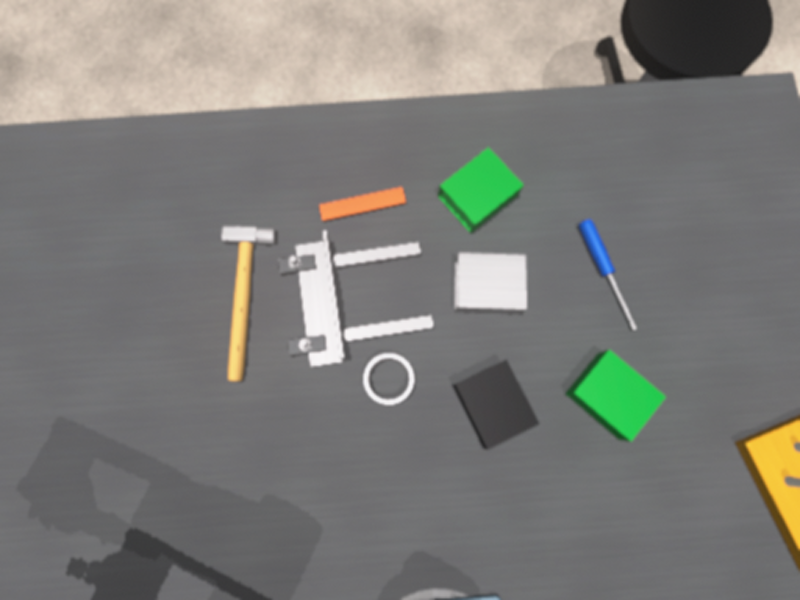

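View pics/scene1.png

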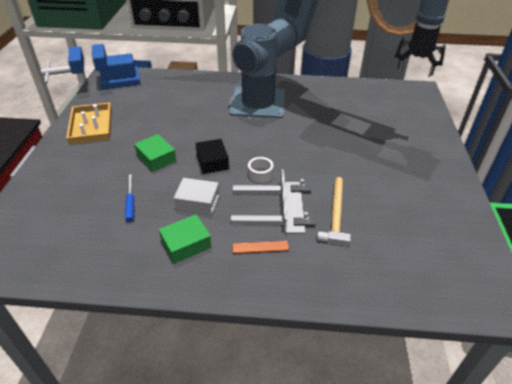

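The top view (800×600) shows the section at about (490,282) and the mouth at about (425,287). The rails run left to the end plate at about (325,300). The lane points to image left, which is world +y.

Run:
```python
from h import *
np.set_printoptions(precision=4,suppress=True)
a=cv2.imread('pics/top1.png')
g=a.min(2); 
for t in (150,):
    m=(g>t).astype(np.uint8)
    m[:130]=0; m[260:]=0; m[:,:170]=0; m[:,360:]=0
    n,l,s,c=cv2.connectedComponentsWithStats(m)
    for i in range(1,n):
        if s[i,4]<40: continue
        r=cv2.minAreaRect(np.argwhere(l==i)[:,::-1].astype(np.float32));print(t,s[i],r)
        print(ray('top',cv2.boxPoints(r),0.05 if s[i,4]>1000 else 0.02)[:,:2].tolist())
crop=a[130:250,170:350]
cv2.imwrite('pics/crop1.png',cv2.resize(crop,None,fx=4.4,fy=4.4,interpolation=cv2.INTER_NEAREST))
# gray levels
for row in (160,165,180,195,200): print(row,g[row,285:342])
```

```text
150 [170 146   5   9  40] ((172.0, 150.0), (8.0, 4.0), 90.0)
[[0.70500557530608, 0.23403409015033966], [0.7042287149825767, 0.2233597246664709], [0.681878789285862, 0.22394512413114837], [0.682651353030092, 0.23456588879848164]]
150 [ 184  147   36   88 1726] ((200.43112182617188, 191.20399475097656), (85.7601089477539, 28.861839294433594), 82.09283447265625)
[[0.6797484356458752, 0.20165475250391623], [0.6851255244676855, 0.1275873841894446], [0.46461935966582646, 0.10900188314367076], [0.46001159706913003, 0.17935048273379556]]
150 [213 155  57  15 448] ((240.84971618652344, 162.02310180664062), (8.05903148651123, 56.26115798950195), 81.25383758544922)
[[0.6514983240434511, 0.12304815530571184], [0.664379543204211, -0.02569659353795905], [0.6422060672815946, -0.02711318991851202], [0.6295011394109175, 0.12090179362725062]]
150 [ 291  161   47   37 1639] ((314.0, 179.0), (36.0, 46.0), 90.0)
[[0.6315885005291171, -0.0805990455086123], [0.6230464180194678, -0.1980828592369308], [0.5299355730995692, -0.1864670143072567], [0.5382713586998125, -0.07156500303606314]]
150 [220 201  58  18 
[... 1005 characters left out ...]
16 115 112 110 132 175 207 223 230 232 233 232 232 232 232 232 232
 232 232 232 232 232 232 232 232 231 231 231 231 231 231 231 232 232 232
 231 231 231 231 231 230 230 230 230 230 230 230 230 230 225 196 146 117
 115 114 114]
195 [115 116 115 112 112 134 171 189 202 220 226 226 225 227 230 231 231 232
 232 231 231 231 231 231 231 231 231 231 230 230 231 231 231 231 231 230
 231 230 230 230 230 230 230 229 229 230 231 230 231 230 229 213 159 119
 114 114 114]
200 [115 116 115 115 116 114 110 109 108 108 108 106 101 100 100 102 105 106
 105 101 100 100 100 102 101 103 102 102 103 104 103 103 103 103 102 101
  99 100  99  98  93  91  91  95  97  97  95  92  89  96 108 116 116 116
 116 116 116]
```

View pics/crop1.png

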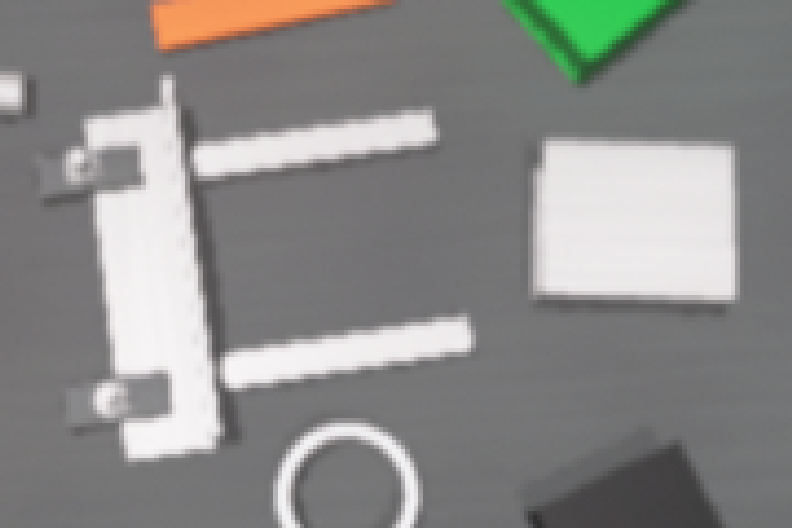

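```bash
cat >> h.py <<'E'
def cross(v,lo,t=170):
    "subpixel first crossings (rise, fall) of t in the 1D profile v starting at index lo"
    i=np.where(v>t)[0]; 
    if len(i)==0 or i[0]==0 or i[-1]==len(v)-1: return None
    a,b=i[0],i[-1]; v=v.astype(float)
    return lo+a-(v[a]-t)/(v[a]-v[a-1]), lo+b+(v[b]-t)/(v[b]-v[b+1])
def line(name,uv,z):
    "fit world line through pixels -> point, direction"
    P=ray(name,np.array(uv),z)[:,:2].astype(np.float32)
    vx,vy,x,y=cv2.fitLine(P,cv2.DIST_HUBER,0,1e-3,1e-4).ravel()
    return np.array([x,y]),np.array([vx,vy])
def isect(l1,l2):
    s=np.linalg.solve(np.c_[l1[1],-l2[1]],l2[0]-l1[0]); return l1[0]+s[0]*l1[1]
def cols(g,c0,c1,r0,r1):
    o=[(c,cross(g[r0:r1,c],r0)) for c in range(c0,c1)]
    o=[(c,x) for c,x in o if x]; return [(c,x[0]) for c,x in o],[(c,x[1]) for c,x in o]
E
python3 - <<'E'
from h import *
np.set_printoptions(precision=4,suppress=True)
g=cv2.imread('pics/top1.png').min(2)
mid=[];ends=[]
for nm,(c0,c1,r0,r1,ce) in dict(right=(218,264,148,176,270),left=(226,272,196,224,279)).items():
    u,d=cols(g,c0,c1,r0,r1); lu,ld=line('top',u,.02),line('top',d,.02)
    w=abs(np.cross(lu[1],ld[0]-lu[0]));print(nm,'width',w,lu[1],ld[1])
    p=(lu[0]+ld[0])/2;dd=lu[1]*np.sign(lu[1][1])+ld[1]*np.sign(ld[1][1]);dd/=np.linalg.norm(dd)
    inner=ld if nm=='right' else lu
    # free end along the rail mid line
    px=proj('top',np.r_[p+dd*0,.02]);k=np.polyfit([c for c,_ in u],[(a[1]+b[1])/2 for a,b in zip(u,d)],1)
    e=[]
    for off in(-2,-1,0,1,2):
        cc=np.arange(c1-8,c1+20);v=np.array([cv2.getRectSubPix(g,(1,1),(float(c),float(k[0]*c+k[1]+off)))[0,0] for c in cc])
        j=np.where(v<170)[0][0];e.append(cc[j-1]+(float(v[j-1])-170)/(float(v[j-1])-float(v[j])))
    ec=np.median(e);E=ray('top',[ec,k[0]*ec+k[1]],.02)[0,:2]
    print(' end',E,e);mid.append((p,dd,E,inner))
d=mid[0][1]+mid[1][1];d/=np.linalg.norm(d);n=np.array([-d[1],d[0]]) # frame y
O=(mid[0][2]+mid[1][2])/2
print('d',d,'yaw',np.arctan2(d[1],d[0]),'rail sep',n@(mid[1][0]-mid[0][0]),'end skew',d@(mid[1][2]-mid[0][2]),'inner gap',n@(mid[1][3][0]-mid[0][3][0]))
O=O+n*((n@(mid[0][0]+mid[1][0])/2)-n@O)
print('O',O)
# section
u,dn=cols(g,298,332,150,210);rr=[(cross(g[r,300:350],299)) for r in range(1,2)]
R=[]
for r in range(167,194):
    v=g[r,310:350].astype(float);j=np.where(v<170)[0][0];R.append((310+j-1+(v[j-1]-170)/(v[j-1]-v[j]),r))
U,D,C=line('top',u,.05),line('top',dn,.05),line('top',R,.05)
print('sec dirs',[np.arctan2(*(q[1]*np.sign(q[1][1]))[::-1]) for q in(U,D)],'cap dir',np.arctan2(C[1][1],C[1][0]))
A,B=isect(U,C),isect(D,C);print('cap corners',A,B,'w',np.linalg.norm(A-B))
m=(A+B)/2
ax=np.array([-(A-B)[1],(A-B)[0]]);ax/=np.linalg.norm(ax)
cen=m+.055*ax
print('ax',ax,'cen',cen,'in frame',d@(cen-O),n@(cen-O),'yaw rel',np.arctan2(n@ax,d@ax))
np.save('frame.npy',np.r_[O,d])
E
```

```text
right width 0.020835891 [ 0.0852 -0.9964] [ 0.0901 -0.9959]
 end [ 0.6528 -0.0247] [np.float64(267.5660377358491), np.float64(267.74074074074076), np.float64(268.0444444444444), np.float64(268.4807692307692), np.float64(268.68518518518516)]
left width 0.021371791 [ 0.0798 -0.9968] [ 0.0859 -0.9963]
 end [ 0.5252 -0.0365] [np.float64(275.9795918367347), np.float64(276.3529411764706), np.float64(276.69642857142856), np.float64(276.9122807017544), np.float64(276.9122807017544)]
d [-0.0853  0.9964] yaw 1.6561588 rail sep 0.12788165 end skew -0.0008822295447295452 inner gap 0.1067969
O [ 0.5891 -0.0306]
sec dirs [np.float32(1.4652846), np.float32(1.4670917)] cap dir -0.099006854
cap corners [ 0.6191 -0.1952] [ 0.5285 -0.1862] w 0.09102151
ax [0.0988 0.9951] cen [ 0.5792 -0.136 ] in frame -0.1041487593266836 0.018775681199173562 yaw rel -0.18436928<stdin>:7: DeprecationWarning: Arrays of 2-dimensional vectors are deprecated. Use arrays of 3-dimensional vectors instead. (deprecated in NumPy 2.0)
```

```bash
cat >> h.py <<'E'
from scipy.spatial.transform import Rotation as Ro
def plan(fx,fy,z,ydir):
    "tool shift (cm) and turn (deg) to bring TCP to frame (fx,fy) m, height z, tool y along frame 'x' or 'y' (either sign)"
    f=np.load('frame.npy');O,d=f[:2],f[2:];n=np.array([-d[1],d[0]])
    s=manip.read_state();R=Ro.from_quat(s['tcp_rot']).as_matrix();p=s['tcp_pos']
    T=np.r_[O+fx*d+fy*n,z];sh=R.T@(T-p)*100
    w=np.r_[d if ydir=='x' else n,0];l=R.T@w
    a=np.degrees(np.arctan2(l[2],l[1]));a=(a+90)%180-90
    q=p[:2]-O
    print('t',round(s['time'],2),'tcp frame mm',np.round([d@q*1e3,n@q*1e3,p[2]*1e3],1),'F',np.round([d@s['wrist_force'][:2],n@s['wrist_force'][:2],s['wrist_force'][2]],1),'w',round(s['gripper_width'],4))
    print('target world',T.round(3),'shift cm',sh.round(2),'turn',a.round(2),'j6',s['joint_pos'][5].round(2))
    print('tool axes (cols, world)\n',R.round(3))
E
python3 - <<'E'
from h import *
plan(-.104,.095,.12,'x')
plan(-.104,.095,.02,'x')
a=cv2.imread('pics/top1.png');f=np.load('frame.npy');O,d=f[:2],f[2:];n=np.array([-d[1],d[0]])
m=((a.max(2)<75)).astype(np.uint8);m[:225]=0;m[300:]=0;m[:,:280]=0;m[:,350:]=0
P=np.argwhere(m)[:,::-1];W=ray('top',P,.05)[:,:2]-O;k=(W@n).argmin();print(len(P),'black min y',W@n.T.min() if 0 else (W@n).min(),(W@d)[k])
sd=ray('top',np.array([[586,222],[635,328]])*.64,.01)[:,:2]-O;print('screwdriver',sd@d,sd@n)
E
```

```text
t 0.1 tcp frame mm [587.3 371.3 230.6] F [0.4 0.5 0.5] w 0.0855
target world [ 0.503 -0.142  0.12 ] shift cm [ 11.12 -52.99  52.28] turn -22.82 j6 -0.2
tool axes (cols, world)
 [[-0.001  0.308  0.951]
 [-0.001  0.951 -0.308]
 [-1.    -0.002 -0.   ]]
t 0.1 tcp frame mm [587.3 371.3 230.6] F [0.4 0.5 0.5] w 0.0855
target world [ 0.503 -0.142  0.02 ] shift cm [ 21.12 -52.97  52.29] turn -22.82 j6 -0.2
tool axes (cols, world)
 [[-0.001  0.308  0.951]
 [-0.001  0.951 -0.308]
 [-1.    -0.002 -0.   ]]
1716 black min y 0.1514859359315428 -0.09331455272451208
screwdriver [-0.2941371  -0.33175282] [-0.06544824  0.12811585]
```

{"api": "send_rows", "payload": {
  "steps": [
    [[4.5,0,-3,3,-3],[4.5,0,-6.5,6.5,-6],[4.5,0,-10,10,-9],[4.5,0,-13.5,13.5,-12],[4.5,0,-17,17,-15],[4.5,0,-20.5,20.5,-18],[4.5,0,-24,24,-20],[4.5,0,-27.5,27.5,-22],[4.5,0,-31,31,-22.8],[4.5,0,-34,34,-22.8]]
  ]
}}

```text
time: 1.1
tcp_pos: [0.3886, 0.0929, 0.2313]
tcp_rot: [-0.03, 0.706, 0.03, 0.707]
wrist_force: [-0.3, -0.1, 0.0]
gripper_width: 0.0452
```

```bash
python3 -c "
from h import *
plan(-.104,.095,.12,'x')"
```

```text
t 1.1 tcp frame mm [140.2 189.2 231.3] F [-0.1  0.3  0. ] w 0.0452
target world [ 0.503 -0.142  0.12 ] shift cm [ 11.13 -24.41   9.44] turn -0.04 j6 -1.7
tool axes (cols, world)
 [[ 0.    -0.085  0.996]
 [-0.     0.996  0.085]
 [-1.    -0.     0.   ]]
```

{"api": "send_rows", "payload": {
  "steps": [
    [[4.5,0,-4,1.5,0],[4.5,0,-8,3,0],[4.5,0,-12,4.5,0],[4.5,0,-16,6,0],[4.5,0,-20,7.7,0],[4.5,2,-23,9,0],[4.5,6,-24.4,9.4,0],[4.5,10,-24.4,9.4,0],[4.5,14,-24.4,9.4,0],[4.5,17,-24.4,9.4,0]]
  ]
}}

```text
time: 2.1
tcp_pos: [0.501, -0.1395, 0.0585]
tcp_rot: [-0.029, 0.708, 0.03, 0.705]
wrist_force: [-0.9, 0.7, 0.9]
gripper_width: 0.045
```

```bash
python3 -c "
from h import *
plan(-.104,.056,.02,'x')
b=snap('scene','s2.png');cv2.imwrite('pics/s2x.png',cv2.resize(b[100:250,80:330,::-1],None,fx=3,fy=3,interpolation=cv2.INTER_CUBIC))"
```

```text
t 2.1 tcp frame mm [-100.9   97.    58.5] F [0.7 0.8 0.9] w 0.045
target world [ 0.542 -0.139  0.02 ] shift cm [ 3.84 -0.31  4.11] turn -0.05 j6 -2.14
tool axes (cols, world)
 [[-0.003 -0.084  0.996]
 [ 0.002  0.996  0.084]
 [-1.     0.002 -0.003]]
```

View pics/s2x.png

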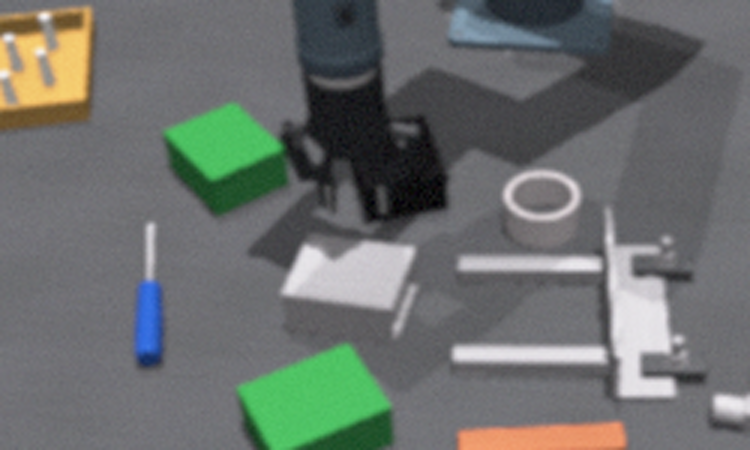

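{"api": "send_rows", "payload": {
  "steps": [
    [[4.5,2,0,0,0],[4.5,4,0,0,0],[4.5,4,0,0.6,0],[4.5,4,0,1.2,0],[4.5,4,0,1.7,0],[4.5,4,0,2.1,0],[4.5,4,0,2.5,0],[4.5,4,0,2.9,0],[4.5,4,0,3.2,0],[4.5,4,0,3.2,0]]
  ]
}}

```text
time: 3.15
tcp_pos: [0.5349, -0.1376, 0.0223]
tcp_rot: [-0.031, 0.706, 0.03, 0.707]
wrist_force: [-2.3, -1.2, 1.4]
gripper_width: 0.0448
```

```bash
cat >> h.py <<'E'
def section(fn,r0=150,r1=212,c0=270,c1=350):
    "section pose in the frame from the top view (top face z=.05)"
    f=np.load('frame.npy');O,d=f[:2],f[2:];n=np.array([-d[1],d[0]])
    g=snap('top',fn).min(2)
    m=(g>170).astype(np.uint8);k=np.zeros_like(m);k[r0:r1,c0:c1]=1;m*=k
    nn,l,s,c=cv2.connectedComponentsWithStats(m);i=1+s[1:,4].argmax()
    r=cv2.minAreaRect(np.argwhere(l==i)[:,::-1].astype(np.float32))
    B=ray('top',cv2.boxPoints(r),.05)[:,:2]-O
    print('bbox',s[i],'rect corners frame mm',np.c_[B@d,B@n].__mul__(1e3).round(1).tolist())
    return g
E
python3 - <<'E'
from h import *
plan(-.104,.056,.02,'x')
g=section('t3.png')
cv2.imwrite('pics/t3x.png',cv2.resize(cv2.imread('pics/t3.png')[130:250,170:350],None,fx=4.4,fy=4.4,interpolation=cv2.INTER_NEAREST))
E
```

```text
t 3.15 tcp frame mm [-101.9   63.1   22.3] F [-1.   2.4  1.4] w 0.0448
target world [ 0.542 -0.139  0.02 ] shift cm [ 0.23 -0.21  0.71] turn 0.0 j6 -2.11
tool axes (cols, world)
 [[ 0.001 -0.085  0.996]
 [-0.001  0.996  0.085]
 [-1.    -0.001  0.001]]
bbox [288 158  24  36 627] rect corners frame mm [[-47.2, -47.2], [-105.5, -37.9], [-87.9, 51.9], [-30.9, 42.9]]
```

View pics/t3x.png

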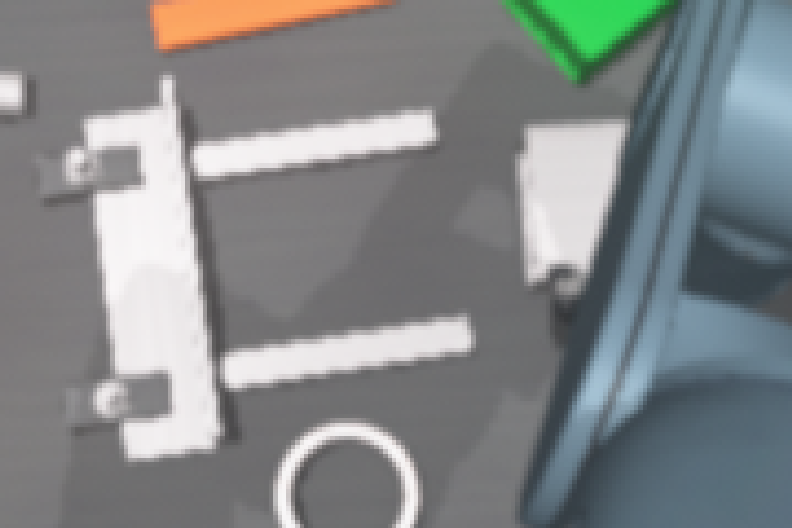

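{"api": "send_rows", "payload": {
  "steps": [
    [[4.5,0,0,0.2,0],[4.5,0,0,0.4,0],[4.5,0,0,0.6,0],[4.5,0,0,0.6,0],[4.5,0,0,0.6,0],[4.5,0,0,-1,0],[4.5,0,0,-3,0],[4.5,-4,0,-3,0],[4.5,-8,-3,-6,0],[4.5,-12,-6,-10,0]]
  ]
}}

```text
time: 4.2
tcp_pos: [0.4539, -0.1943, 0.129]
tcp_rot: [-0.032, 0.705, 0.031, 0.708]
wrist_force: [0.3, -0.4, 1.4]
gripper_width: 0.0452
```

{"api": "send_rows", "payload": {
  "steps": [
    [[4.5,0,-3,-4,5],[4.5,0,-6,-8,10],[4.5,0,-9,-12,15],[4.5,0,-10,-12,23],[4.5,0,-10,-12,31],[4.5,0,-10,-12,39],[4.5,0,-10,-12,47],[4.5,0,-10,-12,55],[4.5,0,-10,-12,63],[4.5,0,-10,-12,71]]
  ]
}}

```text
time: 5.2
tcp_pos: [0.3424, -0.304, 0.1276]
tcp_rot: [0.387, 0.591, -0.387, 0.592]
wrist_force: [-1.1, 0.5, -0.1]
gripper_width: 0.0445
```

```bash
cat >> h.py <<'E'
def pose(fn,c0,c1,r0,r1,cr0,cr1,ce):
    "section pose: side edges over columns c0..c1, cap edge over rows cr0..cr1 right of column ce"
    f=np.load('frame.npy');O,d=f[:2],f[2:];n=np.array([-d[1],d[0]])
    g=cv2.imread('pics/'+fn).min(2)
    u,dn=cols(g,c0,c1,r0,r1);R=[]
    for r in range(cr0,cr1):
        v=g[r,ce:ce+50].astype(float);j=np.where(v<170)[0][0];R.append((ce+j-1+(v[j-1]-170)/(v[j-1]-v[j]),r))
    U,D,C=line('top',u,.05),line('top',dn,.05),line('top',R,.05)
    A,B=isect(U,C)-O,isect(D,C)-O;y=[np.arctan2(n@q[1],d@q[1]) for q in(U,D,C)]
    print('yaw upper,lower,cap',np.round([(q+np.pi/2)%np.pi-np.pi/2 for q in y],3),'width',np.linalg.norm(A-B).round(4))
    print('cap corners frame mm',(1e3*np.array([[d@A,n@A],[d@B,n@B]])).round(1).tolist())
E
python3 - <<'E'
from h import *
plan(-.19,0,.12,'y')
g=section('t4.png')
cv2.imwrite('pics/t4x.png',cv2.resize(cv2.imread('pics/t4.png')[130:250,170:350],None,fx=4.4,fy=4.4,interpolation=cv2.INTER_NEAREST))
E
```

```text
t 5.2 tcp frame mm [-251.3  269.   127.6] F [ 0.6  1.  -0.1] w 0.0445
target world [ 0.605 -0.22   0.12 ] shift cm [ 0.8  27.45  2.8 ] turn 18.66 j6 -1.38
tool axes (cols, world)
 [[ 0.002  0.917  0.4  ]
 [-0.001  0.4   -0.917]
 [-1.     0.001  0.002]]
bbox [ 287  154   49   39 1591] rect corners frame mm [[-41.6, -49.5], [-161.4, -41.8], [-150.4, 49.6], [-33.2, 41.9]]
```

View pics/t4x.png

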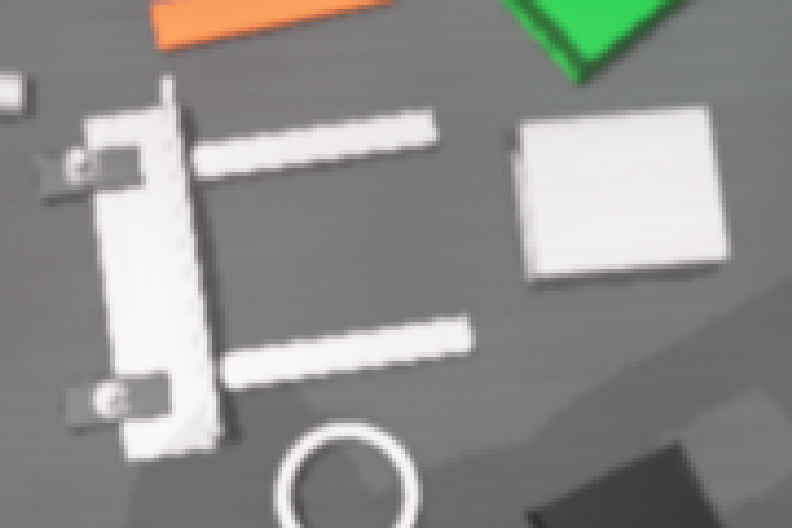

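The view now shows the section squared up with the lane, its cap edge running from crop (710,107) to (728,260). I'll measure it.

```bash
python3 -c "
from h import *
pose('t4.png',293,330,145,205,159,186,300)"
```

```text
yaw upper,lower,cap [-0.066 -0.066  1.508] width 0.0919
cap corners frame mm [[-156.9, -42.1], [-151.2, 49.7]]
```

{"api": "send_rows", "payload": {
  "steps": [
    [[4.5,0,3,0.3,3],[4.5,0,6,0.6,6],[4.5,0,9,0.9,10],[4.5,0,12,1.2,14],[4.5,0,15,1.5,18],[4.5,0,18,1.8,18.7],[4.5,0,21,2.2,18.7],[4.5,0,24,2.5,18.7],[4.5,0,26.5,2.8,18.7],[4.5,0,27.5,2.8,18.7]]
  ]
}}

```text
time: 6.25
tcp_pos: [0.6069, -0.2168, 0.1272]
tcp_rot: [0.476, 0.522, -0.475, 0.524]
wrist_force: [0.6, -0.1, 0.5]
gripper_width: 0.045
```

```bash
python3 -c "
from h import *
plan(-.185,0,.025,'y')"
```

```text
t 6.25 tcp frame mm [-187.1   -1.9  127.2] F [-0.2 -0.6  0.5] w 0.045
target world [ 0.605 -0.215  0.025] shift cm [10.22 -0.21 -0.21] turn 0.53 j6 -0.61
tool axes (cols, world)
 [[ 0.002  0.996  0.094]
 [-0.     0.094 -0.996]
 [-1.     0.002  0.   ]]
```

{"api": "send_rows", "payload": {
  "steps": [
    [[4.5,3,0,0,0],[4.5,6,0,0,0],[4.5,8.5,0,0,0],[4.5,9.7,0,0,0],[4.5,10.2,0,0,0],[4.5,10.2,0,0,0],[4.5,10.2,0,-0.3,0],[4.5,10.2,0,-0.3,0],[4.5,10.2,0,-0.3,0],[4.5,10.2,0,-0.3,0]]
  ]
}}

```text
time: 7.25
tcp_pos: [0.6044, -0.2151, 0.026]
tcp_rot: [0.477, 0.522, -0.477, 0.523]
wrist_force: [0.0, -0.2, 0.4]
gripper_width: 0.0449
```

```bash
python3 -c "
from h import *
plan(-.12,0,.025,'y')"
```

```text
t 7.25 tcp frame mm [-185.1    0.5   26. ] F [-0.2 -0.   0.4] w 0.0449
target world [ 0.599 -0.15   0.025] shift cm [ 0.09  0.08 -6.51] turn 0.3 j6 -0.61
tool axes (cols, world)
 [[ 0.001  0.996  0.09 ]
 [-0.001  0.09  -0.996]
 [-1.     0.001  0.001]]
```

{"api": "send_rows", "payload": {
  "steps": [
    [[4.5,0,0,-1,0.3],[4.5,0,0,-1.6,0.3],[4.5,0,0,-2.1,0.3],[4.5,0,0,-2.6,0.3],[4.5,0,0,-3.1,0.3],[4.5,0,0,-3.6,0.3],[4.5,0,0,-4.1,0.3],[4.5,0,0,-4.6,0.3],[4.5,0,0,-5.1,0.3],[4.5,0,0,-5.1,0.3]]
  ]
}}

```text
time: 8.25
tcp_pos: [0.5992, -0.1631, 0.0253]
tcp_rot: [0.478, 0.521, -0.478, 0.521]
wrist_force: [0.1, -0.6, 0.2]
gripper_width: 0.0449
```

Run:
```python
from h import *
plan(-.12,0,.025,'y')
snap('top','t5.png')
cv2.imwrite('pics/t5x.png',cv2.resize(cv2.imread('pics/t5.png')[130:250,170:350],None,fx=4.4,fy=4.4,interpolation=cv2.INTER_NEAREST))
```

```text
t 8.25 tcp frame mm [-132.8    1.2   25.3] F [-0.6  0.   0.2] w 0.0449
target world [ 0.599 -0.15   0.025] shift cm [ 0.03  0.12 -1.28] turn 0.01 j6 -0.53
tool axes (cols, world)
 [[-0.     0.996  0.085]
 [ 0.001  0.085 -0.996]
 [-1.    -0.    -0.001]]
```

View pics/t5x.png

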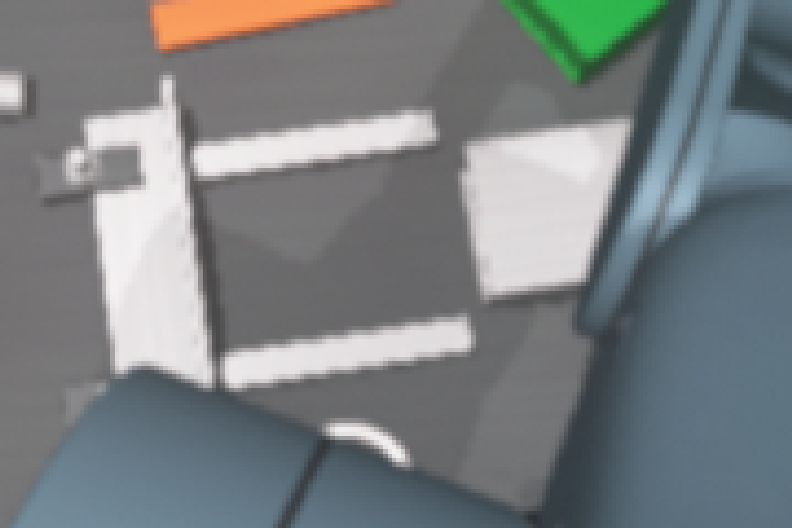

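The section's front is just outside the mouth, with corners at crop (467,143) and (485,300). Both sides are visible ahead of the arm.

```bash
cat >> h.py <<'E'
def sides(fn,u0,u1,ur,l0,l1,lr):
    "side edges of the section: upper over cols u0..u1 in rows ur, lower likewise -> yaw, and y of the axis at several frame x"
    f=np.load('frame.npy');O,d=f[:2],f[2:];n=np.array([-d[1],d[0]]);g=cv2.imread('pics/'+fn).min(2).astype(float);L=[]
    for c0,c1,(r0,r1),up in((u0,u1,ur,1),(l0,l1,lr,0)):
        uv=[]
        for c in range(c0,c1):
            v=g[r0:r1,c]; 
            if up: j=np.where(v>170)[0][0];q=j-(v[j]-170)/(v[j]-v[j-1])
            else: j=np.where(v>170)[0][-1];q=j+(v[j]-170)/(v[j]-v[j+1])
            uv.append((c,r0+q))
        p,t=line('top',uv,.05);t=t*np.sign(d@t);p=p-O;L.append((d@p,n@p,n@t/(d@t)))
    for x in(-110,-65,-10,40,95,150): 
        y=[1e3*b+(x-1e3*a)*s for a,b,s in L];print(x,np.round(y,1),'mid',np.round(np.mean(y),1),'w',np.round(y[1]-y[0],1))
    print('yaws',np.round([l[2] for l in L],4))
E
python3 -c "
from h import *
sides('t5.png',279,310,(150,180),283,300,(180,206))"
```

```text
-110 [-40.9  48.5] mid 3.8 w 89.4
-65 [-41.5  48.6] mid 3.5 w 90.1
-10 [-42.4  48.7] mid 3.2 w 91.0
40 [-43.1  48.8] mid 2.8 w 91.9
95 [-43.9  48.9] mid 2.5 w 92.8
150 [-44.8  48.9] mid 2.1 w 93.7
yaws [-0.0151  0.0016]
```

{"api": "send_rows", "payload": {
  "steps": [
    [[4.5,0,0.05,-0.6,0],[4.5,0,0.1,-1.2,0],[4.5,0,0.15,-1.8,0],[4.5,0,0.2,-2.4,0],[4.5,0,0.25,-3,0],[4.5,0,0.3,-3.6,0],[4.5,0,0.35,-4.2,0],[4.5,0,0.4,-4.8,0],[4.5,0,0.4,-5.4,0],[4.5,0,0.4,-5.4,0]]
  ]
}}

```text
time: 9.3
tcp_pos: [0.5986, -0.1085, 0.0252]
tcp_rot: [0.478, 0.521, -0.478, 0.521]
wrist_force: [0.5, 0.4, 0.7]
gripper_width: 0.0453
```

Run:
```python
from h import *
plan(.029,0,.025,'y')
snap('top','t6.png')
cv2.imwrite('pics/t6x.png',cv2.resize(cv2.imread('pics/t6.png')[130:250,170:350],None,fx=4.4,fy=4.4,interpolation=cv2.INTER_NEAREST))
```

```text
t 9.3 tcp frame mm [-78.4  -2.9  25.2] F [ 0.3 -0.5  0.7] w 0.0453
target world [ 0.587 -0.002  0.025] shift cm [  0.03  -0.28 -10.74] turn 0.02 j6 -0.45
tool axes (cols, world)
 [[-0.     0.996  0.086]
 [ 0.001  0.086 -0.996]
 [-1.    -0.    -0.001]]
```

View pics/t6x.png

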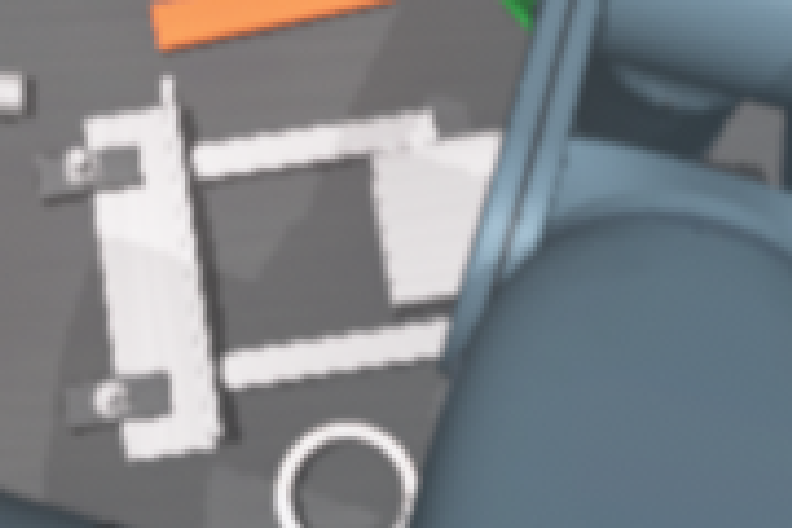

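The front is about 35 mm into the lane, from crop (375,155) to (390,303), with dark gaps on both sides. I'll measure the side edges where they're clear.

```bash
python3 -c "
from h import *
sides('t6.png',272,282,(150,175),261,272,(188,201))
f=np.load('frame.npy');O,d=f[:2],f[2:]
g=cv2.imread('pics/t6.png').min(2).astype(float);uv=[]
for r in range(170,196):
  v=g[r,240:275];j=np.where(v>170)[0][0];uv.append((240+j-(v[j]-170)/(v[j]-v[j-1]),r))
P=ray('top',uv,.05)[:,:2]-O;n=np.array([-d[1],d[0]]);print('front edge x mm',(P@d*1e3).round(1)[::4],'y',(P@n*1e3).round()[::4])
"
```

```text
-110 [-44.6  44.9] mid 0.2 w 89.5
-65 [-45.3  44.9] mid -0.2 w 90.2
-10 [-46.2  44.8] mid -0.7 w 91.0
40 [-47.   44.8] mid -1.1 w 91.7
95 [-47.9  44.7] mid -1.6 w 92.6
150 [-48.7  44.7] mid -2.0 w 93.4
yaws [-0.016  -0.0009]
front edge x mm [42.4 44.3 44.3 44.  44.5 44.4 43.7] y [-29. -19.  -8.   2.  13.  23.  34.]
```

{"api": "send_rows", "payload": {
  "steps": [
    [[4.5,0,0,-0.8,0],[4.5,0,0,-1.6,0],[4.5,0,0,-2.4,0],[4.5,0,0,-3.2,0],[4.5,0,0,-4,0],[4.5,0,0,-4.8,0],[4.5,0,0,-5.6,0],[4.5,0,0,-6.4,0],[4.5,0,0,-7,0],[4.5,0,0,-7,0]]
  ]
}}

```text
time: 10.35
tcp_pos: [0.5925, -0.0388, 0.0252]
tcp_rot: [0.478, 0.521, -0.478, 0.521]
wrist_force: [1.0, 0.8, -0.5]
gripper_width: 0.0454
```

Run:
```python
from h import *
plan(.029,0,.025,'y')
snap('top','t7.png')
cv2.imwrite('pics/t7x.png',cv2.resize(cv2.imread('pics/t7.png')[130:250,170:350],None,fx=4.4,fy=4.4,interpolation=cv2.INTER_NEAREST))
```

```text
t 10.35 tcp frame mm [-8.4 -2.8 25.2] F [ 0.7 -1.  -0.5] w 0.0454
target world [ 0.587 -0.002  0.025] shift cm [ 0.02 -0.27 -3.74] turn 0.03 j6 -0.34
tool axes (cols, world)
 [[-0.001  0.996  0.086]
 [ 0.001  0.086 -0.996]
 [-1.    -0.    -0.001]]
```

View pics/t7x.png

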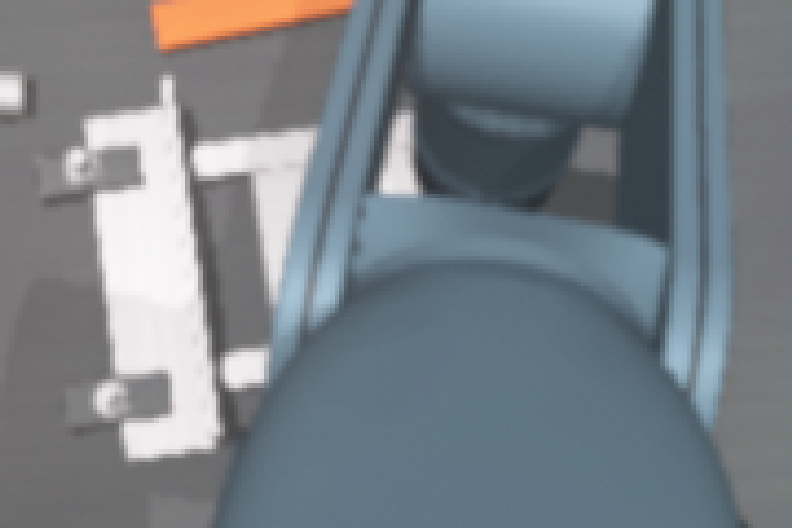

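The arm hides most of the section. Its front edge at crop (255–270, 180–300) is parallel to the plate, with about 36 mm left to go.

{"api": "send_rows", "payload": {
  "steps": [
    [[4.5,0,0,-0.6,0],[4.5,0,0,-1.2,0],[4.5,0,0,-1.8,0],[4.5,0,0,-2.3,0],[4.5,0,0,-2.7,0],[4.5,0,0,-3,0],[4.5,0,0,-3.2,0],[4.5,0,0,-3.3,0],[4.5,0,0,-3.4,0],[4.5,0,0,-3.4,0]]
  ]
}}

```text
time: 11.4
tcp_pos: [0.5899, -0.0062, 0.0252]
tcp_rot: [0.478, 0.521, -0.478, 0.521]
wrist_force: [1.2, -2.7, -0.2]
gripper_width: 0.045
```

{"api": "send_rows", "payload": {
  "steps": [
    [[4.5,0,0,-0.02,0],[4.5,0,0,-0.04,0],[4.5,0,0,-0.06,0],[4.5,0,0,-0.08,0],[4.5,0,0,-0.1,0],[4.5,0,0,-0.12,0],[4.5,0,0,-0.14,0],[4.5,0,0,-0.16,0],[4.5,0,0,-0.18,0],[4.5,0,0,-0.2,0]]
  ]
}}

```text
time: 12.4
tcp_pos: [0.5898, -0.0043, 0.0252]
tcp_rot: [0.478, 0.521, -0.478, 0.521]
wrist_force: [-0.1, -3.5, -1.7]
gripper_width: 0.0449
```

```bash
python3 -c "
from h import *
plan(.029,0,.025,'y')"
```

```text
t 12.4 tcp frame mm [26.1 -2.9 25.2] F [-3.4  0.4 -1.7] w 0.0449
target world [ 0.587 -0.002  0.025] shift cm [ 0.02 -0.29 -0.29] turn -0.01 j6 -0.28
tool axes (cols, world)
 [[-0.     0.996  0.085]
 [ 0.     0.085 -0.996]
 [-1.    -0.    -0.   ]]
```

Friction is about 3.4 N and there's no contact with the plate yet. I'll keep creeping forward.

{"api": "send_rows", "payload": {
  "steps": [
    [[4.5,0,0,-0.02,0],[4.5,0,0,-0.04,0],[4.5,0,0,-0.06,0],[4.5,0,0,-0.08,0],[4.5,0,0,-0.1,0],[4.5,0,0,-0.12,0],[4.5,0,0,-0.14,0],[4.5,0,0,-0.16,0],[4.5,0,0,-0.18,0],[4.5,0,0,-0.2,0]]
  ]
}}

```text
time: 13.4
tcp_pos: [0.5897, -0.0024, 0.0253]
tcp_rot: [0.478, 0.521, -0.478, 0.521]
wrist_force: [0.6, -2.4, -1.6]
gripper_width: 0.0451
```

{"api": "send_rows", "payload": {
  "steps": [
    [[4.5,0,0,-0.02,0],[4.5,0,0,-0.03,0],[4.5,0,0,-0.04,0],[4.5,0,0,-0.05,0],[4.5,0,0,-0.06,0],[4.5,0,0,-0.07,0],[4.5,0,0,-0.08,0],[4.5,0,0,-0.09,0],[4.5,0,0,-0.1,0],[4.5,0,0,-0.1,0]]
  ]
}}

```text
time: 14.4
tcp_pos: [0.5896, -0.0014, 0.0252]
tcp_rot: [0.478, 0.521, -0.478, 0.521]
wrist_force: [-0.4, -2.2, -1.4]
gripper_width: 0.0453
```

{"api": "send_rows", "payload": {
  "steps": [
    [[4.5,0,0,-0.02,0],[4.5,0,0,-0.03,0],[4.5,0,0,-0.04,0],[4.5,0,0,-0.05,0],[4.5,0,0,-0.06,0],[4.5,0,0,-0.07,0],[4.5,0,0,-0.08,0],[4.5,0,0,-0.09,0],[4.5,0,0,-0.1,0],[4.5,0,0,-0.1,0]]
  ]
}}

```text
time: 15.4
tcp_pos: [0.5895, -0.0004, 0.0252]
tcp_rot: [0.478, 0.521, -0.478, 0.521]
wrist_force: [0.6, -2.7, -2.6]
gripper_width: 0.0448
```

```bash
python3 -c "
from h import *
plan(.029,0,.025,'y')
b=snap('scene','s8.png');cv2.imwrite('pics/s8x.png',cv2.resize(b[140:250,200:340,::-1],None,fx=5,fy=5,interpolation=cv2.INTER_CUBIC))"
```

```text
t 15.4 tcp frame mm [30.1 -3.  25.2] F [-2.8 -0.4 -2.6] w 0.0448
target world [ 0.587 -0.002  0.025] shift cm [ 0.02 -0.3   0.11] turn -0.01 j6 -0.27
tool axes (cols, world)
 [[ 0.     0.996  0.085]
 [-0.     0.085 -0.996]
 [-1.     0.     0.   ]]
```

View pics/s8x.png

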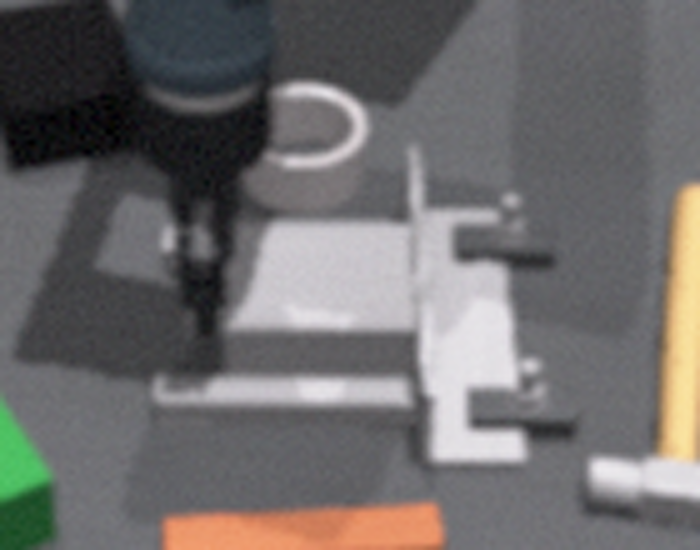

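The scene view shows the section's front edge within about a millimetre or two of the plate (crop x≈412). The fingers are on the cap and clear of the rails.

{"api": "send_rows", "payload": {
  "steps": [
    [[4.5,0,0,-0.02,0],[4.5,0,0,-0.03,0],[4.5,0,0,-0.04,0],[4.5,0,0,-0.05,0],[4.5,0,0,-0.06,0],[4.5,0,0,-0.07,0],[4.5,0,0,-0.08,0],[4.5,0,0,-0.09,0],[4.5,0,0,-0.1,0],[4.5,0,0,-0.1,0]]
  ]
}}

```text
time: 16.45
tcp_pos: [0.5894, -0.0003, 0.0253]
tcp_rot: [0.478, 0.521, -0.479, 0.521]
wrist_force: [0.1, -7.0, -2.7]
gripper_width: 0.0451
```

{"api": "send_rows", "payload": {
  "steps": [
    [[4.5,0,0,-0.01,0],[4.5,0,0,-0.02,0],[4.5,0,0,-0.03,0],[4.5,0,0,-0.04,0],[4.5,0,0,-0.05,0],[4.5,0,0,-0.06,0],[4.5,0,0,-0.07,0],[4.5,0,0,-0.08,0],[4.5,0,0,-0.08,0],[4.5,0,0,-0.08,0]]
  ]
}}

```text
time: 17.45
tcp_pos: [0.5894, -0.0003, 0.0253]
tcp_rot: [0.478, 0.52, -0.479, 0.521]
wrist_force: [-0.5, -10.0, -2.2]
gripper_width: 0.0448
```

{"api": "send_rows", "payload": {
  "steps": [
    [[4.5,0,0,-0.02,0],[4.5,0,0,-0.04,0],[4.5,0,0,-0.06,0],[4.5,0,0,-0.08,0],[4.5,0,0,-0.1,0],[4.5,0,0,-0.12,0],[4.5,0,0,-0.12,0],[4.5,0,0,-0.12,0],[4.5,0,0,-0.12,0],[4.5,0,0,-0.12,0]]
  ]
}}

```text
time: 18.45
tcp_pos: [0.5894, -0.0002, 0.0253]
tcp_rot: [0.477, 0.52, -0.479, 0.522]
wrist_force: [-1.2, -13.9, -3.1]
gripper_width: 0.0448
```

{"api": "send_rows", "payload": {
  "steps": [
    [[4.5,0,0,0.3,0],[4.5,0,0,0.8,0],[4.5,0,0,2,0],[4.5,0,0,4,0],[4.5,0,0,7,0],[4.5,0,0,11,0],[4.5,0,0,15,0],[4.5,-3,0,16,0],[4.5,-7,0,16,0],[4.5,-11,0,16,0]]
  ]
}}

```text
time: 19.45
tcp_pos: [0.6022, -0.1578, 0.1359]
tcp_rot: [0.479, 0.521, -0.479, 0.52]
wrist_force: [0.8, 0.3, 0.5]
gripper_width: 0.0448
```

{"api": "send_rows", "payload": {
  "steps": [
    [[4.5,-3,-4,0,0],[4.5,-5,-8,0,0],[4.5,-5,-12,0,0],[4.5,-5,-16,2,0],[4.5,-5,-20,4,0],[4.5,-5,-24,5,0],[4.5,-5,-26,5,0],[4.5,-5,-26,5,0],[4.5,-5,-26,5,0],[4.5,-5,-26,5,0]]
  ]
}}

```text
time: 20.45
tcp_pos: [0.349, -0.229, 0.1855]
tcp_rot: [0.478, 0.521, -0.478, 0.521]
wrist_force: [0.6, 0.2, -0.2]
gripper_width: 0.0445
```

Run:
```python
from h import *
plan(.029,0,.025,'y')
snap('top','t9.png')
cv2.imwrite('pics/t9x.png',cv2.resize(cv2.imread('pics/t9.png')[130:250,170:350],None,fx=4.4,fy=4.4,interpolation=cv2.INTER_NEAREST))
```

```text
t 20.45 tcp frame mm [-177.1  256.1  185.5] F [ 0.1 -0.6 -0.2] w 0.0445
target world [ 0.587 -0.002  0.025] shift cm [ 16.07  25.6  -20.62] turn 0.01 j6 -0.94
tool axes (cols, world)
 [[ 0.001  0.996  0.085]
 [-0.     0.085 -0.996]
 [-1.     0.001  0.   ]]
```

View pics/t9x.png

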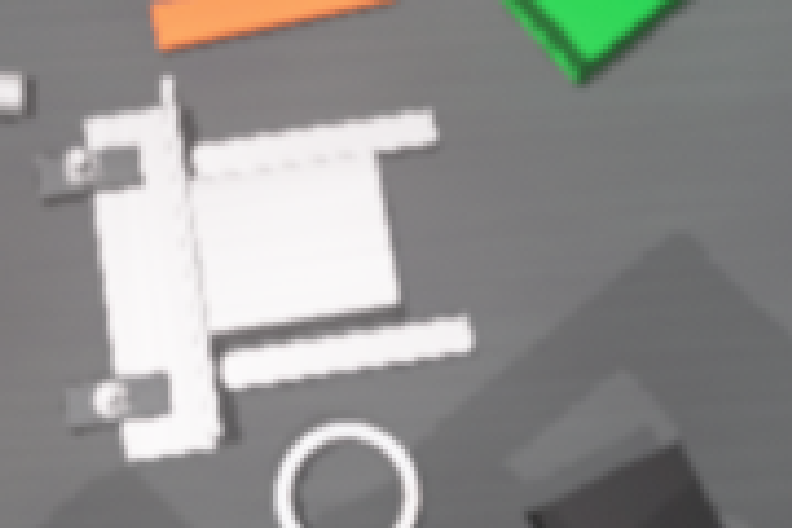

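Run:
```python
from h import *
f=np.load('frame.npy');O,d=f[:2],f[2:];n=np.array([-d[1],d[0]])
g=cv2.imread('pics/t9.png').min(2).astype(float);uv=[];cu=[]
for c in range(222,258):
    v=g[190:,c];j=np.where(v<170)[0][0];uv.append((c,190+j-1+(v[j-1]-170)/(v[j-1]-v[j])))
for r in range(168,196):
    v=g[r,240:280];j=np.where(v<170)[0][0];cu.append((240+j-1+(v[j-1]-170)/(v[j-1]-v[j]),r))
for nm,q in(('left side',uv),('cap',cu)):
    P=ray('top',q,.05)[:,:2]-O;F=np.c_[P@d,P@n]*1e3;i=0 if nm!='cap' else 1
    k=np.polyfit(F[:,i],F[:,1-i],1);print(nm,'slope',k[0].round(4),'mean',F.mean(0).round(1),'at0/95',np.polyval(k,[0,95]).round(1))
```

```text
left side slope -0.0005 mean [92.8 46.2] at0/95 [46.2 46.2]
cap slope -0.001 mean [39.1  1.6] at0/95 [39.1 39. ]
```

```bash
python3 -c "
from bench import manip
print(manip.job_done(), manip.read_state()['time'])"
```

```text
the job is handed in; nothing more can be done
the job is handed in; nothing more can be done
```

The section is home against the end plate, square and close to centred, and I handed the job in at about 20.5 s of the 72 s allowed.

**What I did:** I squared and centred the section outside the mouth with a two-finger push on its side. Then I pushed it by the cap down the lane, easing it about 4 mm sideways on the way in. I crept the last few millimetres until it stopped dead against the plate at about 14 N, then backed the arm off.

**Last checks, from the top camera:**

| Check | Measured | Target |
|---|---|---|
| Cap face position along the lane | x ≈ 39 mm | 40 mm |
| Squareness | within about 0.001 rad | 0 |
| Left side face | y ≈ +46 mm | +45 mm |
| Gaps to the rails | about 8 mm left, 10 mm right | 9 mm each |

- **Rails:** no rail contact showed in the views or the wrist forces. The other things stood where they were wherever they were in view.
- **Right gap:** I could not see it in the final top view, because the section's height hides it. That figure comes from the section's known width.
- **Mid-way disagreements:** the first side push left 0.066 rad of skew, which the cap push removed. A 3.5 mm offset before entry was corrected by the sideways easing.

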